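Roll a turned roller up the marking jig to its sprung stop

ROBOT

A 6-joint arm with a two-finger parallel gripper is mounted at the origin on the work surface. World frame = base frame: x ahead of the robot, y to its left, z up, the work surface at z = 0. Lengths are in m, angles in rad, forces in N, time in s.
With the tool pointing down it reaches from about 0.15 to 0.775 m from the base axis. Payload 6.1 kg.
Tool frame: the origin (TCP) lies on the centre line of the jaws, within the pads' length; the fingertips stand 19 mm ahead of it and the grasp point (between the pads) is the TCP; z points along the fingers, y is the line along which they close (so a half turn about z gives the same grasp; the last joint's range is limited). The gripper opens to 85 mm and grips with 20 to 120 N. Pads are 22 mm wide; open, the fingers measure 114 mm over their backs; the gripper's body (76 mm by 85 mm) begins 54 mm behind the grasp point. The pads swing forward as they close: fully open they stand 13 mm farther back than shut.
Start: joints at [1.149, 0.126, -0.04, 1.405, 0, 1.571], TCP at [0.215, 0.479, 0.25] pointing down, gripper open.
Joint ranges: [-2.72, 2.72], [-0.95, 1.95], [-1.27, 1.35], [-1.78, 2.02], [-1.46, 1.47], [-3.14, 3.14]. Speed limits (rad/s): [2.39, 2.39, 3.01, 3.14, 3.14, 3.14].

INTERFACE

Orientations are given as a rotation vector (axis times angle).
In Python, from rig import arm gives the robot as it stands.
- The arm moves only by the tool move_arm, never from a script. Its argument "commands" is text: rows parted by semicolons, each of 6 numbers parted by spaces: the shift along the tool's x, y, z each as a share of 0.3 m, from -1 to 1, then the turn, a rotation vector about the tool's x, y, z each as a share of 0.12 rad, from -1 to 1. In form: dx dy dz ax ay az; .... A call has 1 to 12 rows; each row shifts and turns the commanded pose from where the row before left it, along the tool's axes as they then stand; what a row does not reach is not made up. A row lasts 1/12 s, in which the tool goes at most 41.7 mm and 7.16 degrees, less where a joint would pass 70% of its speed; a pose out of reach is approached as far as the arm can. A call with a number of a shift or a turn outside -1 to 1 is refused whole. A call with a gripper value outside its range is refused whole. "hand" is the gripper command: -1 is fully open, 1 is shut, values between are in proportion, set as the call begins (left out, the last holds). The fingers move at their own pace and stop on an object; "grip_force" is the grip in N (left out, the last holds). Time passes only in rows, so rows that do not move let the fingers close. It gives the time, the measured TCP pose, the force, the opening and the grip force at its end, in the units of the state.
- arm.get_obs(): the state, without advancing time (a new reading comes with each control period).
- arm.get_image(name): name is "scene" or "top" or "wrist"; returns a dict with "color" (420x560x3 uint8, red, green, blue), "K" (3x3 intrinsics, pixels), "dist_coeffs" ([k1, k2, p1, p2, k3] as OpenCV has them; the pictures are not rectified), "R" (3x3) and "t" (3): a world point X has camera coordinates R X + t. Camera axes: x right, y down, z forward; pixel columns grow to the right and rows downward; lengths in m; the calibration is good to about 2 mm. A picture is of the moment at which its call begins. There is no depth.
- arm.finish_job(): hands the job in; it is judged then, once.
The state is a dict: "time": time; "joint_positions": joint angles; "dq": joint speeds; "tau": joint torques, N m; "ee_pos": TCP position; "tcp_rot": TCP orientation; "contact_force": force on the tool from outside, world axes, zero at the start; "torque": the same for the moment, N m; "gripper_width": finger opening in m; "grip_force": force on a finger pad.
Only numpy, scipy, OpenCV 4.12 (cv2) and the standard library are available. Lean on these libraries where they do the work, as an engineer would, in place of code of your own. Each camera call takes 0.05 s, during which the arm holds its last target. There are 200 camera calls.

TASK

With your fingertips, steadily roll the wooden roller up the ramp of the marking jig, without letting it run back down, until it lies square against the steel stop bar and has pressed the bar fully home, and finish holding it pressed there: the program ends with the fingers still pushing on the roller. Only push it, gently; do not pinch it or lift it off the ramp, and leave everything else on the bench where it is.

Things in the scene. Friction and masses are not known exactly. Their poses are not given: they have to be found in the camera images.
- ramp: Grey-faced board ramp of the fixed marking jig, 260 long, 190 wide, between dark kerbs 14 wide and 12 proud; rises away from the robot at 9 degrees. Origin: centre of its upper surface, 42 mm above the bench. x: uphill along the surface; y: across, to the left; z: square to the surface. A fixed green bracket stands across the top end, x 107 to 128, 46 proud (all in mm)
- foot (a point): Middle of the ramp's foot, on the surface at x -115 mm, y 0 in the ramp's frame. To either side, at y 77 and -77 mm, a block (20 mm along x, 24 mm along y, 8 mm proud) keeps the roller from rolling off; between the blocks the foot is open, and the board ends at x -130 mm
- roller: Plain turned wooden cylinder (rolling-pin body), diameter 56 mm, length 160 mm, about 0.2 to 0.4 kg, loose. Origin: its centre; y along its axis (x, z turn as it rolls). Starts lying across the ramp's foot against the two blocks: centre at x -85, z 28 mm in the ramp's frame, up to 10 mm off the middle in y. Let go on the ramp, it rolls back down freely
- stop_face (a point): Middle of the downhill face of the sprung stop: a flat steel bar across the ramp, 150 mm wide (y), 12 mm thick, 3 to 43 mm above the surface. This point is 28 mm above the surface, at x 85 mm, y 0 in the ramp's frame when unpressed, and moves uphill with the bar
- stop (a joint): How far the stop bar is pushed in uphill, in m: 0 unpressed, 0.010 fully home on the bracket. Springs push it back downhill: about 1.6 N to start it, 5.6 N fully home
- finial: Small dark turned wooden finial, 42 mm across, 74 mm tall, standing to the left of the ramp. Origin: underside centre. Bystander
- waxpot: Amber wax pot with a steel lid, 60 mm across, 60 mm tall, to the right of the ramp. Origin: underside centre. Bystander
- offcut: Square wooden offcut, 45 x 45 x 70 mm tall, to the right of the ramp's foot. Origin: underside centre. Bystander
- mug: White mug, 80 mm across, 95 mm tall, far left. Origin: underside centre. Bystander
- mallet: Hammer lying far right. Origin: under its middle. Bystander
- gouge: Turning gouge with wooden handle, 270 mm long, lying on the left. Origin: under its ferrule. Bystander
- sleeve: Steel sleeve, 56 mm across, 30 mm tall, standing on the right. Origin: underside centre. Bystander
Things that resemble listed ones, but are neither listed nor needed, are in the scene too. What is shaped like the roller but black or orange is not meant.

How it is judged:
On the way:
1. the roller has been rolled half-way up the ramp (x of roller in the frame of ramp above -0.01 m and z of roller in the frame of ramp between 0.024 and 0.034 m), for 0.05 s.
At the end, for the whole second after the job is handed in: The roller lies on the ramp at rest, square (within 0.06 rad) against the stop bar, which it presses in by more than 6.5 of its 10 mm, and the fingers push on it with more than 1 N (value of joint stop above 0.0065 m and contact force between roller and ramp above 0.5 N and contact force between the fingers and roller above 1 N and angle between the y axis of roller and the y axis of ramp, either way round below 0.06 rad and x of roller in the frame of ramp above 0.061 m and linear speed of roller below 0.02 m/s and z of roller in the frame of ramp between 0.024 and 0.034 m); the arm keeps its last pose, push and grip.
It fails at once if the roller was lifted more than 10 mm off the ramp (z of roller in the frame of ramp above 0.038 m).
It fails at once if the roller ran back down or was shoved loose (faster than 0.25 m/s) (linear speed of roller above 0.25 m/s).
It fails at once if the roller was pushed or pinched with more than 35 N (contact force between the fingers and roller above 35 N).
It fails at once if something else on the bench was moved more than 15 mm (distance of any of finial, waxpot, offcut, mug, mallet, gouge, sleeve from where it was at the start of the episode above 0.015 m).
It also fails if it takes over 38 s, if anything falls off the work surface, if the arm or the gripper's body presses on something with over 40 N, if the wrist force passes 120 N, or if a joint passes its speed limit or range.

## Working session

There is one attempt and no reset: what is moved stays moved. The work goes in short steps, Python scripts to look and compute and a tool call to move; the robot and the scene stay as the last step left them, time stands still between calls to the robot, and variables do not carry over. Pictures are saved under pics/ and viewed, at most 10 in all, crops included, and the job is handed in when it is done.

Besides the shell and the picture viewer there is one more tool, called as name(argument=value, ...), one argument or row to a line, values as JSON. move_arm: Moves the arm, as the interface text tells. Its arguments: {"type":"object","properties":{"commands":{"type":"string"},"hand":{"type":"number"},"grip_force":{"type":"number"}},"required":["commands"]}

```bash
mkdir -p pics; python3 - <<'E'
from rig import arm
import cv2,pickle
for n in("scene","top"):
    d=arm.get_image(n);pickle.dump(d,open(n+".pkl","wb"));cv2.imwrite(f"pics/{n}0.png",d["color"][:,:,::-1])
    print(n,d["K"].tolist(),d["t"])
o=arm.get_obs();print(o)
E
```

```text
scene [[405.74849578130517, 0.0, 280.87693035330625], [0.0, 405.74849578130517, 209.93873922690952], [0.0, 0.0, 1.0]] [-0.09932171 -0.28965488  1.72866439]
top [[465.0867168162379, 0.0, 287.36740704384897], [0.0, 465.0867168162379, 210.45526261948282], [0.0, 0.0, 1.0]] [-0.00733925  0.5449653   1.39478666]
{'time': 0.1, 'joint_positions': array([ 1.14899874e+00,  1.26335120e-01, -4.05042653e-02,  1.40543964e+00,
       -2.63182755e-05,  1.57079139e+00]), 'dq': array([-0.00042867, -0.00153396,  0.00284059, -0.00167111,  0.00155892,
        0.00212141]), 'tau': array([ 4.35624315e-05, -4.36905670e+01,  3.53604555e+01,  1.37687349e-02,
        1.21392381e-05,  4.57056643e-06]), 'ee_pos': array([0.21479656, 0.47865845, 0.2495995 ]), 'tcp_rot': array([-6.57590059e-01, -3.07170735e+00,  2.28586130e-03]), 'contact_force': array([-0.62745269, -0.04318741, -0.20619354]), 'torque': array([ 0.01843327, -0.05012069, -0.00201496]), 'grip_force': 0.0, 'gripper_width': 0.0852861370540172}
```

View pics/scene0.png

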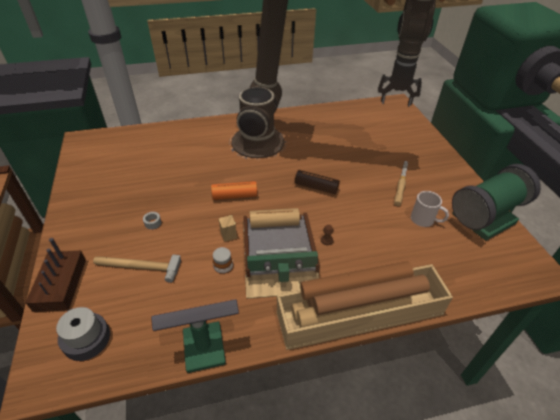

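View pics/top0.png

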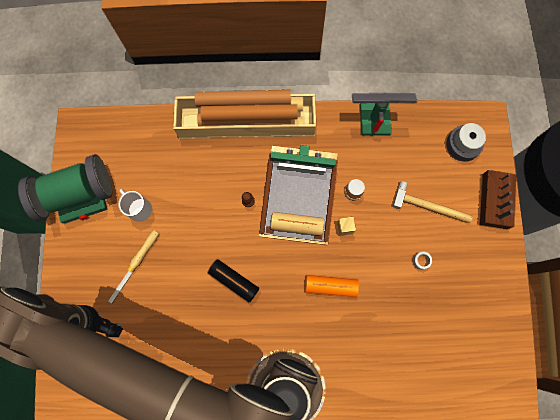

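The scene view shows the jig in the middle with the roller at its foot. In the top view the ramp spans about (262..338, 150..243) and the roller is near (298,223). Next is an enlarged crop.

```bash
python3 - <<'E'
import cv2
for n,(x,y,w,h) in {"top":(245,140,120,110),"scene":(210,195,140,105)}.items():
    i=cv2.imread(f"pics/{n}0.png")[y:y+h,x:x+w];cv2.imwrite(f"pics/{n}c.png",cv2.resize(i,None,fx=5,fy=5,interpolation=cv2.INTER_CUBIC))
E
```

```text
(no output)
```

View pics/topc.png

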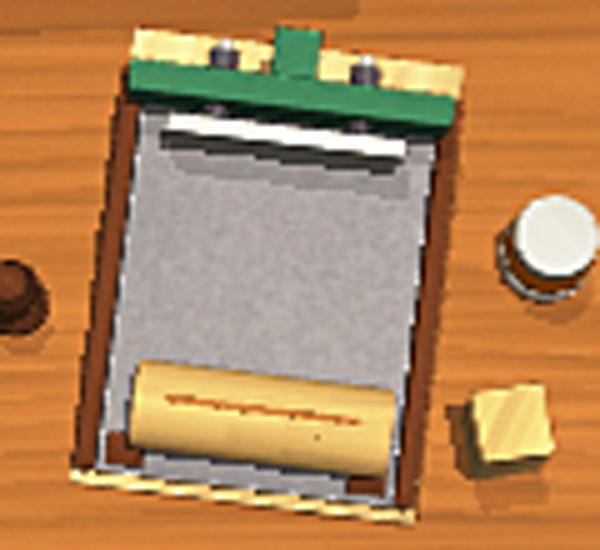

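View pics/scenec.png

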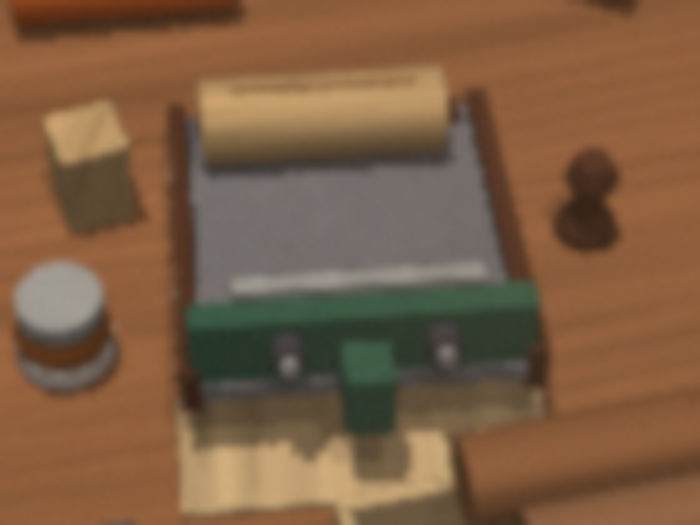

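```bash
cat > h.py <<'E'
import numpy as np,cv2,pickle
from scipy.optimize import least_squares
a=np.radians(9)
def ramp(x,y,yaw):
    c,s=np.cos(yaw),np.sin(yaw)
    R=np.array([[c,-s,0],[s,c,0],[0,0,1]])@np.array([[np.cos(a),0,-np.sin(a)],[0,1,0],[np.sin(a),0,np.cos(a)]])
    return R,np.array([x,y,.042])
def proj(d,X): return cv2.projectPoints(np.asarray(X,float),cv2.Rodrigues(np.array(d["R"]))[0],np.array(d["t"],float),d["K"],np.array(d["dist_coeffs"]))[0][:,0]
E
python3 - <<'E'
from h import *
T=pickle.load(open("top.pkl","rb"))
P=np.array([[-130,95,0],[-130,-95,0],[85,75,43],[85,-75,43],[97,75,43],[97,-75,43]])/1e3
U=np.array([[97,467],[397,502],[163,133],[403,160],[170,115],[405,140]]);U=(U+.5)/5-.5+[245,140]
f=lambda p:(proj(T,P@ramp(*p)[0].T+ramp(*p)[1])-U).ravel()
r=least_squares(f,[.5,0,0]);print(r.x,r.fun.round(2))
R,t=ramp(*r.x);print(R.T@np.array([0,0,1]))
# overlay
im=T["color"][:,:,::-1][140:250,245:365];im=cv2.resize(im,None,fx=5,fy=5)
def dr(p,c):
    q=((proj(T,(np.array(p)/1e3)@R.T+t)-[245,140]+.5)*5-.5)
    cv2.polylines(im,[q.astype(np.int32)],True,c,1)
dr([[-130,95,0],[-130,-95,0],[130,-95,0],[130,95,0]],(255,0,0))
dr([[107,109,46],[107,-109,46],[128,-109,46],[128,109,46]],(0,0,255))
dr([[85,75,43],[85,-75,43],[97,-75,43],[97,75,43]],(0,255,255))
for y0 in(0,):
  for e in(80,-80): dr([[-85+28*np.cos(k),e+y0,28+28*np.sin(k)] for k in np.linspace(0,6.28,40)],(0,255,0))
cv2.imwrite("pics/ov.png",im)
o=np.array([0,0,0]);print("roller",R@[-.085,0,.028]+t,"foot",R@[-.13,0,0]+t,"up",R[:,0],"left",R[:,1])
E
```

```text
[ 0.59274031 -0.05120683 -0.12975371] [ 0.1   0.98 -0.38  0.75  0.32 -0.38  0.29 -0.5  -0.64 -0.58  0.3  -0.3 ]
[0.15643447 0.         0.98768834]
roller [ 0.50514919 -0.03977734  0.05635834] foot [ 0.46542018 -0.03459323  0.02166352] up [ 0.97938563 -0.12779693  0.15643447] left [0.12938993 0.99159379 0.        ]
```

View pics/ov.png

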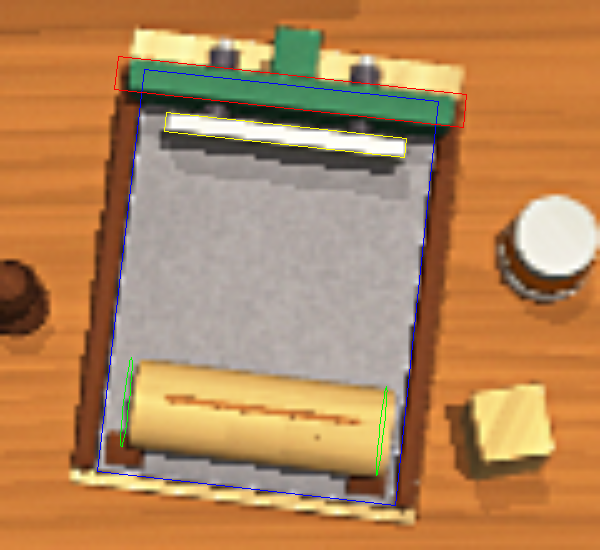

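The overlay agrees: the ramp is at (0.593, -0.051) with yaw -0.13. The roller is shifted about 5 mm to the right (negative y). Next I work out the moves to a spot behind the roller.

```bash
cat >> h.py <<'E'
from scipy.spatial.transform import Rotation as Ro
RP=(.5927,-.0512,-.1298)
def plan(p_mm,o):
    R,t=ramp(*RP); tgt=R@(np.array(p_mm)/1e3)+t
    C=Ro.from_rotvec(o["tcp_rot"]).as_matrix()
    for s in(1,-1):
        y=s*R[:,1]; z=-R[:,2]; G=np.c_[np.cross(y,z),y,z]
        print("s",s,"rotvec tool/.12",(Ro.from_matrix(C.T@G).as_rotvec()/.12).round(3),
          "shift now-axes/.3",(C.T@(tgt-o["ee_pos"])/.3).round(4),"shift goal-axes/.3",(G.T@(tgt-o["ee_pos"])/.3).round(4))
    print("tgt",tgt.round(4),"cur in ramp mm",(R.T@(o["ee_pos"]-t)*1e3).round(1),"F ramp",(R.T@o["contact_force"]).round(2),"t",o["time"])
E
python3 - <<'E'
from h import *
from rig import arm
o=arm.get_obs();plan([-160,-5,120],o);plan([-160,-5,25],o)
print(Ro.from_rotvec(o["tcp_rot"]).as_matrix().round(3))
E
```

```text
s 1 rotvec tool/.12 [-0.203 -1.301 -2.427] shift now-axes/.3 [-1.3127 -1.2807  0.3823] shift goal-axes/.3 [-0.8179 -1.605   0.5146]
s -1 rotvec tool/.12 [-1.866  0.292 23.68 ] shift now-axes/.3 [-1.3127 -1.2807  0.3823] shift goal-axes/.3 [0.8179 1.605  0.5146]
tgt [ 0.4167 -0.0333  0.1355] cur in ramp mm [-405.4  476.5  274.4] F ramp [-0.64 -0.12 -0.11] t 0.1
s 1 rotvec tool/.12 [-0.203 -1.301 -2.427] shift now-axes/.3 [-1.3602 -1.266   0.695 ] shift goal-axes/.3 [-0.8179 -1.605   0.8313]
s -1 rotvec tool/.12 [-1.866  0.292 23.68 ] shift now-axes/.3 [-1.3602 -1.266   0.695 ] shift goal-axes/.3 [0.8179 1.605  0.8313]
tgt [ 0.4315 -0.0352  0.0417] cur in ramp mm [-405.4  476.5  274.4] F ramp [-0.64 -0.12 -0.11] t 0.1
[[-0.912  0.409 -0.001]
 [ 0.409  0.912 -0.001]
 [-0.    -0.001 -1.   ]]
```

move_arm(
  commands="-.06 -.06 0 0 0 0;-.066 -.064 0 0 0 0;-.066 -.064 0 0 0 0;-.066 -.064 0 0 0 0;-.066 -.064 0 0 0 0;-.066 -.064 0 0 0 0;-.066 -.064 0 0 0 0;-.066 -.064 0 0 0 0;-.066 -.064 0 0 0 0;-.066 -.064 0 0 0 0",
  hand=-1,
)

```text
time: 0.93
ee_pos: [0.3158, 0.2232, 0.2501]
tcp_rot: [-0.657, -3.072, 0.0]
contact_force: [0.6, 0.5, 0.4]
gripper_width: 0.0853
grip_force: 0.0
```

move_arm(
  commands="-.066 -.064 0 0 0 0;-.066 -.064 0 0 0 0;-.066 -.064 0 0 0 0;-.066 -.064 0 0 0 0;-.066 -.064 0 0 0 0;-.066 -.064 0 0 0 0;-.066 -.064 0 0 0 0;-.066 -.064 0 -.051 -.325 -.607;-.066 -.064 0 -.051 -.325 -.607;0 0 0 -.051 -.325 -.607;0 0 0 -.051 -.325 -.607;0 0 0 0 0 0",
)

```text
time: 1.93
ee_pos: [0.4085, -0.0058, 0.2508]
tcp_rot: [0.193, 2.977, -0.013]
contact_force: [0.6, -0.0, -0.1]
gripper_width: 0.0853
grip_force: 0.0
```

```bash
python3 - <<'E'
from h import *
from rig import arm
o=arm.get_obs();plan([-160,-5,70],o);plan([-160,-5,25],o)
E
```

```text
s 1 rotvec tool/.12 [0.012 0.013 0.002] shift now-axes/.3 [ 0.0225 -0.0881  0.5522] shift goal-axes/.3 [ 0.0216 -0.0873  0.5524]
s -1 rotvec tool/.12 [-2.0000e-02  1.9000e-02 -2.6178e+01] shift now-axes/.3 [ 0.0225 -0.0881  0.5522] shift goal-axes/.3 [-0.0216  0.0873  0.5524]
tgt [ 0.4245 -0.0343  0.0861] cur in ramp mm [-153.5   21.2  235.7] F ramp [ 0.61  0.06 -0.16] t 1.9333
s 1 rotvec tool/.12 [0.012 0.013 0.002] shift now-axes/.3 [ 0.0227 -0.0883  0.7022] shift goal-axes/.3 [ 0.0216 -0.0873  0.7024]
s -1 rotvec tool/.12 [-2.0000e-02  1.9000e-02 -2.6178e+01] shift now-axes/.3 [ 0.0227 -0.0883  0.7022] shift goal-axes/.3 [-0.0216  0.0873  0.7024]
tgt [ 0.4315 -0.0352  0.0417] cur in ramp mm [-153.5   21.2  235.7] F ramp [ 0.61  0.06 -0.16] t 1.9333
```

move_arm(
  commands=".011 -.044 0 .012 .013 0;.011 -.044 0 0 0 0;0 0 .1 0 0 0;0 0 .1 0 0 0;0 0 .1 0 0 0;0 0 .1 0 0 0;0 0 .1 0 0 0;0 0 .08 0 0 0;0 0 .06 0 0 0;0 0 .04 0 0 0;0 0 .02 0 0 0;0 0 0 0 0 0",
)

```text
time: 2.93
ee_pos: [0.4309, -0.0345, 0.0409]
tcp_rot: [0.195, 2.983, -0.015]
contact_force: [-0.0, 0.5, 0.2]
gripper_width: 0.0855
grip_force: 0.0
```

```bash
python3 - <<'E'
from h import *
from rig import arm
ims=[]
for n,(x,y,w,h) in {"top":(245,160,110,100),"scene":(220,130,110,100)}.items():
    d=arm.get_image(n);ims.append(cv2.resize(d["color"][y:y+h,x:x+w,::-1],None,fx=3.6,fy=3.6,interpolation=cv2.INTER_CUBIC))
cv2.imwrite("pics/pre.png",np.hstack(ims))
plan([-160,-5,25],arm.get_obs())
E
```

```text
s 1 rotvec tool/.12 [ 0.001 -0.014 -0.005] shift now-axes/.3 [ 0.0024 -0.0022  0.0035] shift goal-axes/.3 [ 0.0024 -0.0022  0.0035]
s -1 rotvec tool/.12 [-2.3000e-02 -2.0000e-03  2.6175e+01] shift now-axes/.3 [ 0.0024 -0.0022  0.0035] shift goal-axes/.3 [-0.0024  0.0022  0.0035]
tgt [ 0.4315 -0.0352  0.0417] cur in ramp mm [-159.3   -4.3   26. ] F ramp [ 0.04 -0.74 -0.77] t 3.0333
```

View pics/pre.png

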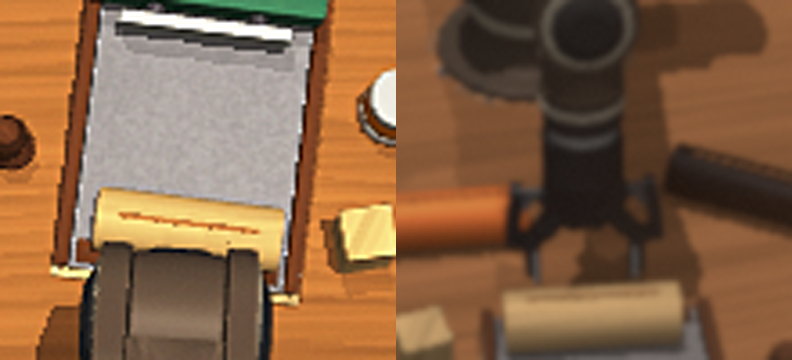

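Both views show the fingers behind the roller, straddling its middle, with their tips below its top. I advance slowly.

move_arm(
  commands="-.015 0 0 0 0 0;-.015 0 0 0 0 0;-.015 0 0 0 0 0;-.015 0 0 0 0 0;-.01 0 0 0 0 0;-.005 0 0 0 0 0;-.005 0 0 0 0 0;-.005 0 0 0 0 0;-.005 0 0 0 0 0;-.005 0 0 0 0 0;-.005 0 0 0 0 0;-.005 0 0 0 0 0",
)

```text
time: 4.03
ee_pos: [0.4628, -0.0388, 0.0473]
tcp_rot: [0.194, 2.98, -0.015]
contact_force: [0.5, -0.2, -0.2]
gripper_width: 0.0855
grip_force: 0.0
```

```bash
python3 - <<'E'
from h import *
from rig import arm
plan([28,-5,25],arm.get_obs())
E
```

```text
s 1 rotvec tool/.12 [ 0.    -0.011 -0.001] shift now-axes/.3 [-0.5198 -0.0015  0.0016] shift goal-axes/.3 [-0.5198 -0.0016  0.0023]
s -1 rotvec tool/.12 [-1.8000e-02 -1.0000e-03  2.6178e+01] shift now-axes/.3 [-0.5198 -0.0015  0.0016] shift goal-axes/.3 [0.5198 0.0016 0.0023]
tgt [ 0.6156 -0.0592  0.0711] cur in ramp mm [-127.9   -4.5   25.7] F ramp [ 0.49 -0.15 -0.26] t 4.0333
```

move_arm(
  commands="-.005 0 0 0 0 0;-.005 0 0 0 0 0;-.005 0 0 0 0 0;-.005 0 0 0 0 0;-.005 0 0 0 0 0;-.006 0 0 0 0 0;-.006 0 0 0 0 0;-.007 0 0 0 0 0;-.007 0 0 0 0 0;-.008 0 0 0 0 0;-.008 0 0 0 0 0;-.008 0 0 0 0 0",
)

```text
time: 5.03
ee_pos: [0.4851, -0.0417, 0.0509]
tcp_rot: [0.194, 2.98, -0.015]
contact_force: [-2.5, -0.1, 0.8]
gripper_width: 0.0852
grip_force: 1.1
```

```bash
python3 - <<'E'
from h import *
from rig import arm
d=arm.get_image("top");cv2.imwrite("pics/p1.png",cv2.resize(d["color"][140:250,245:355,::-1],None,fx=5,fy=5,interpolation=cv2.INTER_CUBIC))
plan([28,-5,25],arm.get_obs())
E
```

```text
s 1 rotvec tool/.12 [ 0.001 -0.003 -0.   ] shift now-axes/.3 [-0.4416 -0.0017  0.0025] shift goal-axes/.3 [-0.4416 -0.0018  0.0027]
s -1 rotvec tool/.12 [-4.000e-03 -2.000e-03  2.618e+01] shift now-axes/.3 [-0.4416 -0.0017  0.0025] shift goal-axes/.3 [0.4416 0.0018 0.0027]
tgt [ 0.6156 -0.0592  0.0711] cur in ramp mm [-104.5   -4.5   25.8] F ramp [ 0.18 -0.15 -0.36] t 5.0833
```

View pics/p1.png

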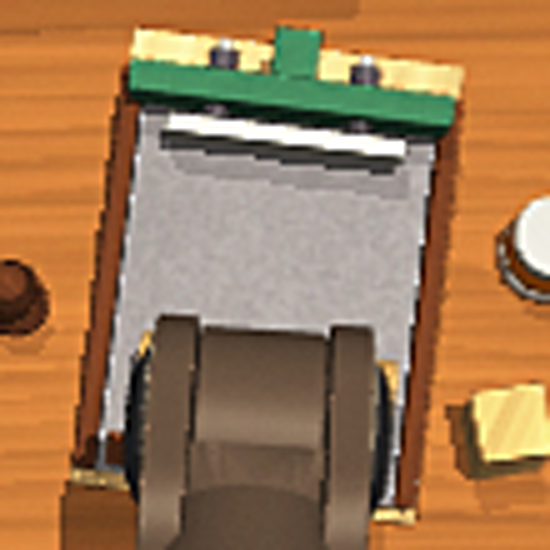

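The roller has risen about 17 mm and is still square, with its right end at about (385,375). The push continues.

move_arm(
  commands="-.008 0 0 0 0 0;-.01 0 0 0 0 0;-.01 0 0 0 0 0;-.01 0 0 0 0 0;-.01 0 0 0 0 0;-.01 0 0 0 0 0;-.01 0 0 0 0 0;-.01 0 0 0 0 0;-.01 0 0 0 0 0;-.01 0 0 0 0 0;-.01 0 0 0 0 0;-.01 0 0 0 0 0",
)

```text
time: 6.08
ee_pos: [0.5198, -0.0462, 0.0564]
tcp_rot: [0.194, 2.98, -0.015]
contact_force: [-3.1, 0.9, 1.3]
gripper_width: 0.0853
grip_force: 1.1
```

move_arm(
  commands="-.01 0 0 0 0 0;-.01 0 0 0 0 0;-.01 0 0 0 0 0;-.01 0 0 0 0 0;-.01 0 0 0 0 0;-.01 0 0 0 0 0;-.01 0 0 0 0 0;-.01 0 0 0 0 0;-.01 0 0 0 0 0;-.01 0 0 0 0 0;-.01 0 0 0 0 0;-.01 0 0 0 0 0",
)

```text
time: 7.08
ee_pos: [0.555, -0.0509, 0.062]
tcp_rot: [0.194, 2.98, -0.015]
contact_force: [-3.4, 1.2, 2.1]
gripper_width: 0.0852
grip_force: 1.1
```

```bash
python3 - <<'E'
from h import *
from rig import arm
d=arm.get_image("scene");cv2.imwrite("pics/p2.png",cv2.resize(d["color"][170:290,205:355,::-1],None,fx=5,fy=5,interpolation=cv2.INTER_CUBIC))
plan([28,-5,25],arm.get_obs())
E
```

```text
s 1 rotvec tool/.12 [ 0.001 -0.002 -0.001] shift now-axes/.3 [-0.2032 -0.0016  0.0022] shift goal-axes/.3 [-0.2032 -0.0016  0.0023]
s -1 rotvec tool/.12 [-3.0000e-03 -1.0000e-03  2.6179e+01] shift now-axes/.3 [-0.2032 -0.0016  0.0022] shift goal-axes/.3 [0.2032 0.0016 0.0023]
tgt [ 0.6156 -0.0592  0.0711] cur in ramp mm [-33.   -4.5  25.7] F ramp [0.54 0.09 0.33] t 7.1333
```

View pics/p2.png

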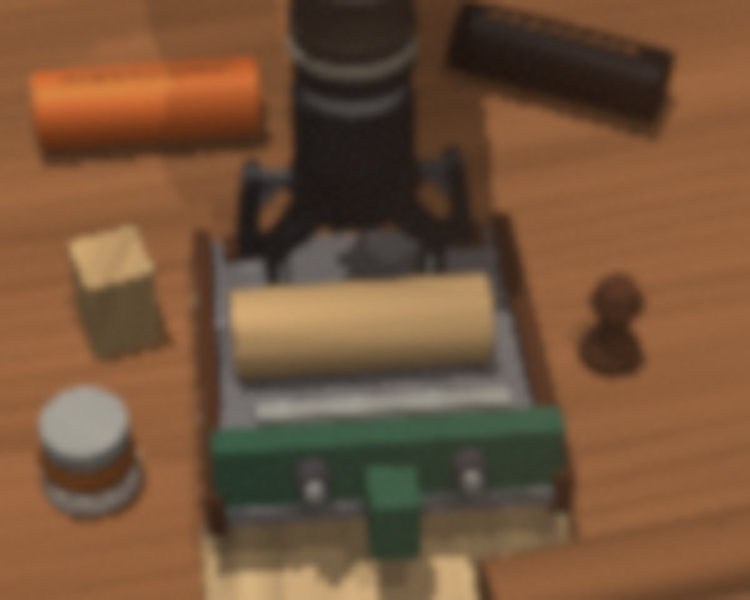

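The roller is square across the ramp, spanning (232..492, 330) and about 35–40 mm short of the bar at (385,400). I keep going, more slowly near the bar.

move_arm(
  commands="-.008 0 0 0 0 0;-.01 0 0 0 0 0;-.01 0 0 0 0 0;-.01 0 0 0 0 0;-.01 0 0 0 0 0;-.01 0 0 0 0 0;-.01 0 0 0 0 0;-.01 0 0 0 0 0;-.01 0 0 0 0 0;-.008 0 0 0 0 0;-.006 0 0 0 0 0;-.005 0 0 0 0 0",
)

```text
time: 8.13
ee_pos: [0.5864, -0.055, 0.0669]
tcp_rot: [0.194, 2.98, -0.015]
contact_force: [-3.2, 0.4, 0.3]
gripper_width: 0.0853
grip_force: 1.2
```

move_arm(
  commands="-.005 0 0 0 0 0;-.005 0 0 0 0 0;-.005 0 0 0 0 0;-.005 0 0 0 0 0;-.005 0 0 0 0 0;-.005 0 0 0 0 0;-.005 0 0 0 0 0;-.005 0 0 0 0 0",
)

```text
time: 8.8
ee_pos: [0.5981, -0.0565, 0.0688]
tcp_rot: [0.194, 2.98, -0.015]
contact_force: [-2.5, 0.5, 1.0]
gripper_width: 0.0857
grip_force: 1.1
```

move_arm(
  commands="-.004 0 0 0 0 0;-.004 0 0 0 0 0;-.004 0 0 0 0 0;-.004 0 0 0 0 0",
)

```text
time: 9.13
ee_pos: [0.6027, -0.0571, 0.0695]
tcp_rot: [0.194, 2.98, -0.015]
contact_force: [-2.2, 0.9, 1.0]
gripper_width: 0.0853
grip_force: 1.1
```

```bash
python3 - <<'E'
from h import *
from rig import arm
plan([28,-5,25],arm.get_obs())
E
```

```text
s 1 rotvec tool/.12 [ 0.001 -0.011 -0.001] shift now-axes/.3 [-0.0437 -0.0015  0.0016] shift goal-axes/.3 [-0.0437 -0.0015  0.0016]
s -1 rotvec tool/.12 [-1.8000e-02 -1.0000e-03  2.6179e+01] shift now-axes/.3 [-0.0437 -0.0015  0.0016] shift goal-axes/.3 [0.0437 0.0015 0.0016]
tgt [ 0.6156 -0.0592  0.0711] cur in ramp mm [14.9 -4.5 25.5] F ramp [-2.1   0.63  1.33] t 9.1333
```

move_arm(
  commands="-.004 0 0 0 0 0;-.004 0 0 0 0 0;-.004 0 0 0 0 0;-.003 0 0 0 0 0;0 0 0 0 0 0",
)

```text
time: 9.55
ee_pos: [0.6066, -0.0576, 0.07]
tcp_rot: [0.194, 2.981, -0.015]
contact_force: [-4.6, 1.4, 2.4]
gripper_width: 0.0855
grip_force: 2.2
```

move_arm(
  commands="-.004 0 0 0 0 0;-.004 0 0 0 0 0;-.003 0 0 0 0 0;0 0 0 0 0 0",
)

```text
time: 9.88
ee_pos: [0.6087, -0.0578, 0.0703]
tcp_rot: [0.194, 2.983, -0.015]
contact_force: [-9.1, 0.8, 4.6]
gripper_width: 0.0856
grip_force: 4.0
```

move_arm(
  commands="-.003 0 0 0 0 0;-.003 0 0 0 0 0;-.003 0 0 0 0 0;0 0 0 0 0 0",
)

```text
time: 10.22
ee_pos: [0.6109, -0.0582, 0.0706]
tcp_rot: [0.195, 2.984, -0.015]
contact_force: [-10.5, 2.2, 5.0]
gripper_width: 0.0852
grip_force: 4.8
```

move_arm(
  commands="-.003 0 0 0 0 0;-.003 0 0 0 0 0;-.003 0 0 0 0 0;0 0 0 0 0 0;0 0 0 0 0 0",
)

```text
time: 10.63
ee_pos: [0.6131, -0.0584, 0.0709]
tcp_rot: [0.195, 2.984, -0.015]
contact_force: [-12.7, 2.7, 7.0]
gripper_width: 0.0856
grip_force: 5.6
```

move_arm(
  commands="-.003 0 0 0 0 0;-.003 0 0 0 0 0;0 0 0 0 0 0;0 0 0 0 0 0",
)

```text
time: 10.97
ee_pos: [0.6145, -0.0587, 0.0711]
tcp_rot: [0.195, 2.985, -0.015]
contact_force: [-13.6, 2.6, 6.9]
gripper_width: 0.0857
grip_force: 6.1
```

```bash
python3 - <<'E'
from h import *
from rig import arm
d=arm.get_image("top");im=cv2.resize(d["color"][140:220,255:350,::-1],None,fx=7,fy=7,interpolation=cv2.INTER_CUBIC)
cv2.imwrite("pics/p3.png",im);plan([28,-5,25],arm.get_obs())
E
```

```text
s 1 rotvec tool/.12 [ 0.    -0.054 -0.005] shift now-axes/.3 [-0.0037 -0.0015  0.0008] shift goal-axes/.3 [-0.0037 -0.0015  0.0008]
s -1 rotvec tool/.12 [-0.085 -0.    26.174] shift now-axes/.3 [-0.0037 -0.0015  0.0008] shift goal-axes/.3 [0.0037 0.0015 0.0008]
tgt [ 0.6156 -0.0592  0.0711] cur in ramp mm [26.9 -4.6 25.2] F ramp [-11.21   0.7    9.86] t 11.0167
```

View pics/p3.png

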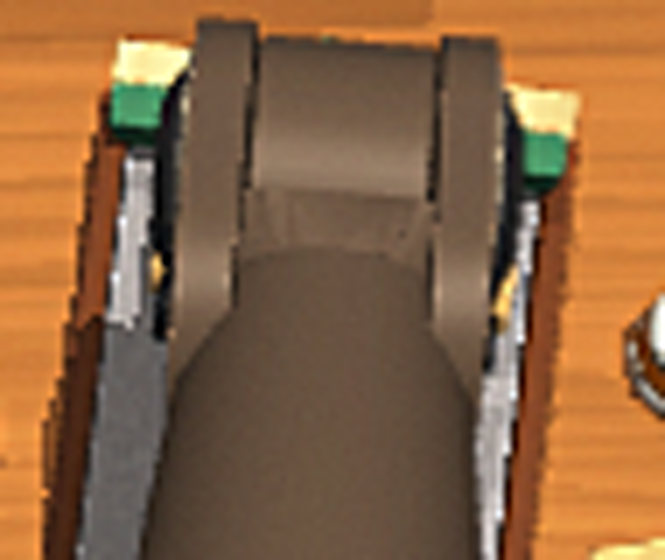

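The arm hides the bar here, but the roller is visible at both sides at about (155,270) and (505,290), still square. I push on in small steps until the force shows the hard stop.

move_arm(
  commands="-.003 0 0 0 0 0;0 0 0 0 0 0;0 0 0 0 0 0",
)

```text
time: 11.27
ee_pos: [0.6152, -0.0587, 0.0712]
tcp_rot: [0.195, 2.985, -0.014]
contact_force: [-14.2, 2.9, 7.3]
gripper_width: 0.0854
grip_force: 6.5
```

move_arm(
  commands="-.003 0 0 0 0 0;0 0 0 0 0 0;0 0 0 0 0 0",
)

```text
time: 11.52
ee_pos: [0.616, -0.0588, 0.0714]
tcp_rot: [0.195, 2.985, -0.015]
contact_force: [-13.9, 2.4, 6.9]
gripper_width: 0.0852
grip_force: 6.7
```

```bash
python3 - <<'E'
from h import *
from rig import arm
d=arm.get_image("scene");cv2.imwrite("pics/p4.png",cv2.resize(d["color"][210:280,235:335,::-1],None,fx=8,fy=8,interpolation=cv2.INTER_CUBIC))
plan([28,-5,25],arm.get_obs())
E
```

```text
s 1 rotvec tool/.12 [ 0.    -0.06  -0.006] shift now-axes/.3 [ 0.001  -0.0016  0.0007] shift goal-axes/.3 [ 0.001  -0.0016  0.0007]
s -1 rotvec tool/.12 [-0.094 -0.    26.174] shift now-axes/.3 [ 0.001  -0.0016  0.0007] shift goal-axes/.3 [-0.001   0.0016  0.0007]
tgt [ 0.6156 -0.0592  0.0711] cur in ramp mm [28.3 -4.5 25.2] F ramp [-13.23   0.71   9.12] t 11.5667
```

View pics/p4.png

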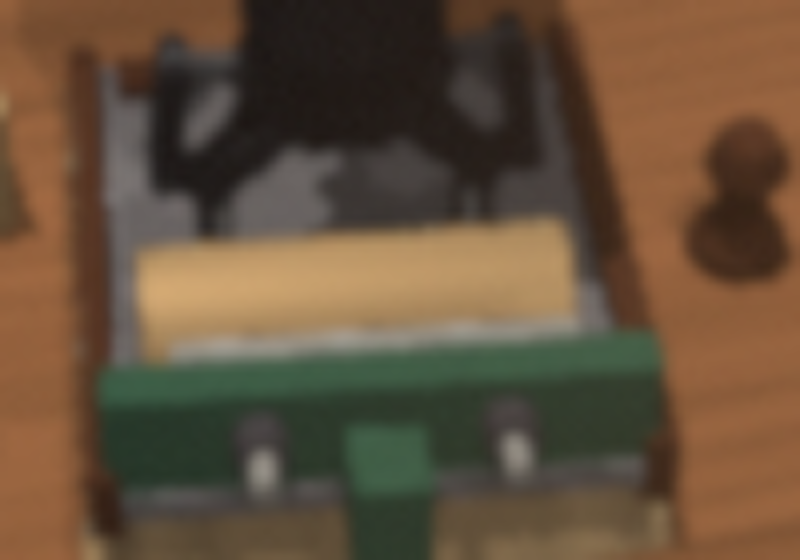

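The roller lies square against the bar, the bar's light edge runs from (170,350) to (580,325), and only a small gap to the bracket remains. The picture allowance is used, so I finish by force.

move_arm(
  commands="-.003 0 0 0 0 0;0 0 0 0 0 0;0 0 0 0 0 0",
)

```text
time: 11.82
ee_pos: [0.6167, -0.0589, 0.0714]
tcp_rot: [0.195, 2.986, -0.015]
contact_force: [-15.6, 2.8, 8.2]
gripper_width: 0.0855
grip_force: 6.9
```

move_arm(
  commands="-.003 0 0 0 0 0;0 0 0 0 0 0;0 0 0 0 0 0",
)

```text
time: 12.07
ee_pos: [0.6168, -0.0589, 0.0714]
tcp_rot: [0.195, 2.987, -0.014]
contact_force: [-17.3, 3.5, 9.0]
gripper_width: 0.0853
grip_force: 8.1
```

The position has stalled while the force rises, so the bar is home at about 20 N. I let it settle and hand in.

move_arm(
  commands="0 0 0 0 0 0;0 0 0 0 0 0;0 0 0 0 0 0;0 0 0 0 0 0;0 0 0 0 0 0;0 0 0 0 0 0",
)

```text
time: 12.57
ee_pos: [0.6168, -0.0589, 0.0713]
tcp_rot: [0.195, 2.987, -0.014]
contact_force: [-17.6, 3.3, 9.0]
gripper_width: 0.0851
grip_force: 8.1
```

```bash
python3 - <<'E'
from rig import arm
o=arm.get_obs();print(o["ee_pos"],o["contact_force"]);print(arm.finish_job())
E
```

```text
[ 0.61679869 -0.05892609  0.07134016] [-17.55235304   3.30620997   8.99427719]
the job is handed in; nothing more can be done
None
```

The roller was rolled up the ramp, lies square against the stop bar and is held there with about 20 N; the bar appears fully home (the push stalled as the force rose). The job is handed in, but no verdict came back.

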